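Close the vanity tray's divider up to the compact

TASK

The sliding divider of the white vanity tray is locked in the middle notch of its rail. Squeeze its release lever against the upright grip, slide the divider to the last notch on the side where the round black compact lies in the tray, and let go so that the lever springs back and the divider is locked there. Leave the compact lying where it is.

Things in the scene. Friction and masses are not known exactly. Their poses are not given: they have to be found in the camera images.
- divider_grip (a point): Grip point on the grey divider that slides on the rail along the far edge of a fixed white tray (150 x 300 mm): 93 mm above the dresser, midway between the outer faces of grip and squeezed lever. x: across, from grip to lever; y: along the rail; z: up. Upright grip: 12 mm thick, 22 wide, outer face at x -15 mm, top 17 mm above this point. Saddle and lugs end 31 mm below it, the 4 mm panel 44 mm below.
- divider (a joint): Position of the divider along the rail in m, positive towards +y of divider_grip. Notches at -0.056, -0.028, 0 (middle), 0.028, 0.056; stops at -0.064 and 0.064. The pawl has 5 mm of play either way in a notch; let go up to 10 mm off, rounded teeth guide it in. Freed, it slides against about 1.5 N of friction.
- lever (a joint): Angle of the steel release lever, rad: 0 at rest (locked), 0.34 squeezed to its stop; the pawl clears the teeth above 0.26; spring 4 to 7 N. A paddle 22 mm wide facing the grip, pivot 36 mm below divider_grip, tip 15 mm above it. Outer face in divider_grip's frame: at rest leaning out, x +28 mm (tip +33); squeezed upright, x +15, so 30 mm over both outer faces.
- compact: Closed round black plastic powder compact, 66 mm across, 19 mm high, lying loose and flat on the tray's floor (8 mm above the dresser) near one end, beyond the last notch on that side; origin at the centre of its underside. At the tray's other end lies a rectangular steel tin.
Mind the look-alikes: they are no part of the job. Several things have the shape of the compact; the one meant has the colours described above.

How it is judged:
On the way, in this order (a step that is already met when the one before it is completed fails the run):
1. the release lever is squeezed while the divider is still in the middle notch (value of joint lever above 0.25 rad and value of joint divider between -0.014 and 0.014 m), for 0.1 s.
2. the divider has come to the last notch on the compact's side with the lever still squeezed (value of joint lever above 0.2 rad and ((y of compact in the frame of divider_grip above 0 m and value of joint divider above 0.042 m) or (y of compact in the frame of divider_grip below 0 m and value of joint divider below -0.042 m))), for 0.05 s.
At the end, for the whole second after the job is handed in: The divider rests in the last notch on the compact's side (within 10 mm of that notch), the lever is back at rest (below 0.06 rad), and the compact lies within 15 mm of where it was (value of joint lever below 0.06 rad and velocity of joint divider between -0.01 and 0.01 m/s and ((y of compact in the frame of divider_grip above 0 m and value of joint divider above 0.046 m) or (y of compact in the frame of divider_grip below 0 m and value of joint divider below -0.046 m)) and distance of compact from where it was at the start of the episode below 0.015 m); the robot touches nothing.
It fails at once if the compact is pushed away (more than 25 mm) or lifted (distance of compact from where it was at the start of the episode above 0.025 m).
It also fails if it takes over 30 s, if anything falls off the work surface, if the arm or the gripper's body presses on something with over 40 N, if the wrist force passes 120 N, or if a joint passes its speed limit or range.

ROBOT

A 6-joint arm with a two-finger parallel gripper is mounted at the origin on the work surface. World frame = base frame: x ahead of the robot, y to its left, z up, the work surface at z = 0. Lengths are in m, angles in rad, forces in N, time in s.
With the tool pointing down it reaches from about 0.3 to 0.775 m from the base axis. Payload 14.6 kg.
Tool frame: the origin (TCP) lies on the mounting face of the last link; the fingertips stand 173 mm ahead of it and the grasp point (between the pads) lies 155 mm ahead of it (manip.tip_reach is the distance from the TCP to the fingertips, in m); z points along the fingers, y is the line along which they close (so a half turn about z gives the same grasp; the last joint's range is limited). The gripper opens to 85 mm and grips with 20 to 120 N. Pads are 22 mm wide; open, the fingers measure 114 mm over their backs; the gripper's body (76 mm by 85 mm) begins 54 mm behind the grasp point. The pads swing forward as they close: fully open they stand 13 mm farther back than shut.
Start: joints at [1.21, 0.3, 1.521, -0, 1.321, -0.067], TCP at [0.159, 0.526, 0.405] pointing down, gripper open.
Joint ranges: [-3.03, 3.03], [-0.79, 2.21], [0.23, 2.52], [-1.04, 4.18], [0, 3.07], [-2.55, 2.55]. Speed limits (rad/s): [2.22, 2.22, 2.57, 3.14, 3.14, 3.14].

INTERFACE

Orientations are given as a rotation vector (axis times angle).
In Python, from rig import observe, imaging, ticket, manip gives the robot as it stands. The module is installed in compiled form; this text tells all that it offers.
- The arm moves only by the tool servo_tool, never from a script. Its argument "deltas" is text: rows parted by semicolons, each of 6 numbers parted by spaces: the shift along the tool's x, y, z in mm, then the turn, a rotation vector about the tool's x, y, z in degrees. In form: dx dy dz rx ry rz; .... A call has 1 to 12 rows; each row is the pose to reach, as a shift and turn from the pose commanded when the call began, along the tool's axes at that moment; what a row does not reach only later rows make up. A row lasts 1/12 s, in which the tool goes at most 41.7 mm and 7.16 degrees, less where a joint would pass 70% of its speed; a pose out of reach is approached as far as the arm can. A call with a gripper value outside its range is refused whole. "grip" is the closure, from -1 (fully open) to 1 (shut), set as the call begins (left out, the last holds). The fingers move at their own pace and stop on an object; "squeeze" is the grip in N (left out, the last holds). Time passes only in rows, so rows that repeat a pose let the fingers close. It gives the time, the measured TCP pose, the force, the opening and the grip force at its end, in the units of the state.
- observe(): the state, without advancing time (a new reading comes with each control period).
- imaging.camera(name): name is "scene" or "side" or "wrist"; returns (picture, depth): 384x512x3 uint8, blue, green, red; 384x512 float32, m along the optical axis (not along the pixel's ray), 0 where there is no reading.
- imaging.camera_model(name): a dict with "intrinsics" (3x3 intrinsics, pixels), "dist_coeffs" ([k1, k2, p1, p2, k3] as OpenCV has them; the pictures are not rectified), "origin" and "attitude" of the camera in the world; the wrist camera has in their place "T_tool_cam" (4x4, takes a point from camera to tool coordinates, whose origin is the TCP and whose axes are the flange's). Camera axes: x right, y down, z forward; pixel columns grow to the right and rows downward; lengths in m; the calibration is good to about 2 mm. A picture is of the moment at which its call begins: read the wrist's pose just before it. camera_model takes no time and is no camera call.
- ticket.close_job(): hands the job in; it is judged then, once.
The state is a dict: "t": time; "joints": joint angles; "qd": joint speeds; "effort": joint torques, N m; "tcp_pos": TCP position; "tcp_rot": TCP orientation; "force": force on the tool from outside, world axes, zero at the start; "torque": the same for the moment, N m; "width": finger opening in m; "grip_force": force on a finger pad.
Only numpy, scipy, OpenCV 4.12 (cv2) and the standard library are available. Lean on these libraries where they do the work, as an engineer would, in place of code of your own. Each camera call takes 0.05 s, during which the arm holds its last target. There are 200 camera calls.

## Working session

There is one attempt and no reset: what is moved stays moved. The work goes in short steps, Python scripts to look and compute and a tool call to move; the robot and the scene stay as the last step left them, time stands still between calls to the robot, and variables do not carry over. Pictures are saved under pics/ and viewed, at most 10 in all, crops included, and the job is handed in when it is done.

Besides the shell and the picture viewer there is one more tool, called after "Emit:" as name(argument=value, ...) on one line, values as JSON. servo_tool: Moves the arm, as the interface text tells. Its arguments: {"type":"object","properties":{"deltas":{"type":"string"},"grip":{"type":"number"},"squeeze":{"type":"number"}},"required":["deltas"]}

```bash
mkdir -p pics; cat > h.py <<'E'
import numpy as np, cv2
from rig import observe, imaging, ticket, manip
from scipy.spatial.transform import Rotation as R
def snap(name):
    s=observe(); im,d=imaging.camera(name); m=imaging.camera_model(name)
    if name=="wrist":
        T=np.eye(4);T[:3,:3]=R.from_rotvec(s["tcp_rot"]).as_matrix();T[:3,3]=s["tcp_pos"];T=T@np.array(m["T_tool_cam"])
    else:
        T=np.eye(4);a=np.array(m["attitude"]);T[:3,:3]=a if a.shape==(3,3) else R.from_rotvec(a).as_matrix();T[:3,3]=m["origin"]
    np.savez(f"{name}.npz",im=im,d=d,T=T,K=m["intrinsics"],D=m["dist_coeffs"])
    return im,d
def pts(name,uv):
    z=np.load(name+".npz");uv=np.array(uv,float).reshape(-1,2)
    n=cv2.undistortPoints(uv[:,None],z["K"],z["D"])[:,0]
    d=np.array([z["d"][int(round(v)),int(round(u))] for u,v in uv])
    p=np.c_[n*d[:,None],d]
    return p@z["T"][:3,:3].T+z["T"][:3,3]
def cloud(name):
    z=np.load(name+".npz");h,w=z["d"].shape
    g=np.stack(np.meshgrid(np.arange(w),np.arange(h)),-1).reshape(-1,1,2).astype(float)
    n=cv2.undistortPoints(g,z["K"],z["D"])[:,0];d=z["d"].reshape(-1,1)
    return (np.c_[n*d,d]@z["T"][:3,:3].T+z["T"][:3,3]).reshape(h,w,3)
E
python3 - <<'E'
from h import *
print(imaging.camera_model("scene")["attitude"])
a,_=snap("scene");b,_=snap("side")
c,_=snap("wrist")
cv2.imwrite("pics/a.png",np.hstack([cv2.resize(a,(400,300)),cv2.resize(b,(400,300))]))
cv2.imwrite("pics/s.png",cv2.resize(a,(800,600)));cv2.imwrite("pics/w.png",c)
print(observe())
E
```

```text
[-0.70954018 -2.45924263  1.3397551 ]
{'t': 0.15, 'joints': array([ 1.21037933e+00,  3.00322590e-01,  1.52144415e+00,  2.07814382e-06,
        1.32069364e+00, -6.65947379e-02]), 'qd': array([-3.99530961e-04, -1.97726346e-03, -4.16901546e-04, -1.29707623e-04,
        7.77045416e-05, -1.67997838e-03]), 'effort': array([ 9.90248300e-04, -5.43661594e+01, -3.61890006e+01, -1.29448331e-04,
        3.10315954e-03, -4.13737234e-05]), 'tcp_pos': array([0.1592767 , 0.52640201, 0.40426064]), 'tcp_rot': array([-4.59850066e-01, -3.10756705e+00,  1.33132609e-03]), 'force': array([ 0.21255578,  0.380965  , -0.11516863]), 'torque': array([ 0.00523115,  0.01613837, -0.06898378]), 'grip_force': 0.0, 'width': 0.08512685147043872}
```

View pics/a.png

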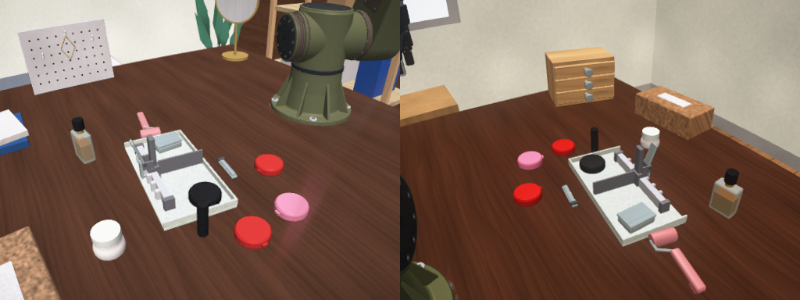

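View pics/s.png

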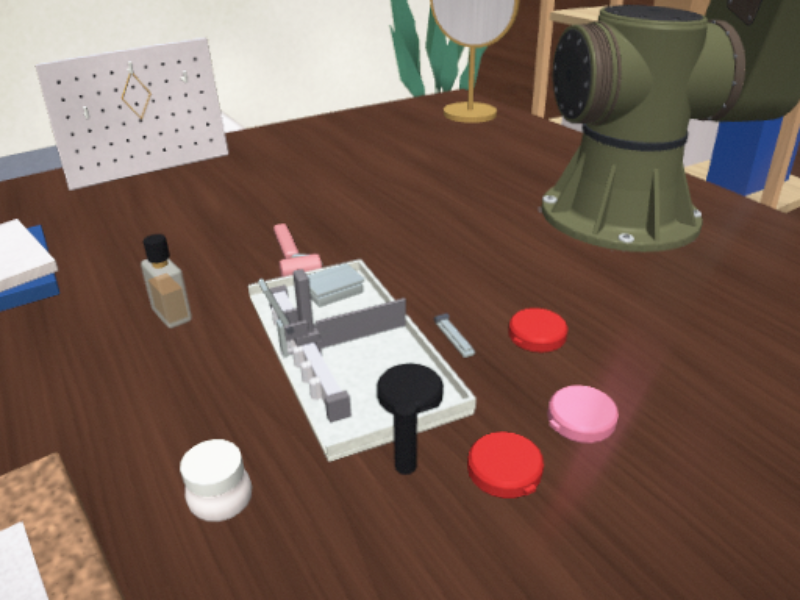

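The scene picture shows the tray with the grip at about (302,300) and the lever at (275,305). The black compact is at (410,388), at the end nearer this camera, with a separate black cylinder standing in front of it. The tin is at the other end, at (335,283). Next I'll measure these.

```bash
python3 - <<'E'
from h import *
k=0.64
names=["griptop","levertip","compact","tin","panel end","rail end","trayA","trayB(right)","trayC(bottom)","cyl"]
uv=np.array([[302,275],[265,285],[410,380],[335,275],[404,303],[340,396],[362,264],[472,403],[333,452],[405,465]])*k
for n,p in zip(names,pts("scene",uv)): print(n,p.round(4))
for nm in("scene","side"):
    c=cloud(nm);z=np.load(nm+".npz")["im"]
    m=(c[...,2]>.075)&(c[...,2]<.125)&(np.hypot(c[...,0]-pts("scene",uv[:1])[0,0],c[...,1]-pts("scene",uv[:1])[0,1])<.06)
    v,u=np.where(m);print(nm,m.sum(),u.min(),u.max(),v.min(),v.max())
z=np.load("side.npz")["im"]
a=np.load("scene.npz")["im"][160:290,150:310]
b=z[150:310,180:400] 
cv2.imwrite("pics/c.png",np.hstack([cv2.resize(a,(400,325)),cv2.resize(z[155:285,220:380],(400,325))]))
E
```

```text
griptop [0.5681 0.0783 0.1093]
levertip [0.6047 0.0709 0.1062]
compact [0.5119 0.188  0.0272]
tin [ 0.4844 -0.0256  0.0308]
panel end [0.4225 0.0343 0.0007]
rail end [0.583  0.1783 0.033 ]
trayA [ 0.4353 -0.0469  0.0209]
trayB(right) [0.4727 0.2369 0.0153]
trayC(bottom) [0.6133 0.2202 0.0127]
cyl [0.568  0.2679 0.0136]
scene 342 165 199 172 201
side 422 300 329 182 208
```

View pics/c.png

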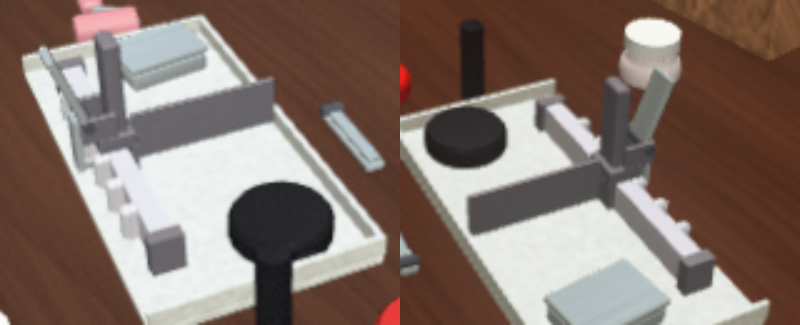

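View pics/w.png

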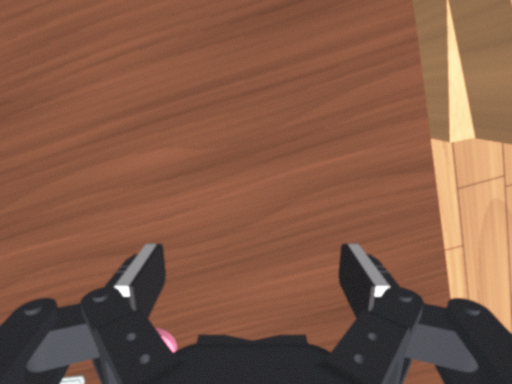

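The crops agree: the lever is on the far (+x) side of the grip, and the compact is at the +y end. Now I'll fit the yaw and position.

```bash
cat >> h.py <<'E'
def plan(target,yaw_deg):
    s=observe();M=R.from_rotvec(s["tcp_rot"])
    y=np.radians(yaw_deg);Y=[np.cos(y),np.sin(y),0];Z=[0,0,-1.];G=R.from_matrix(np.c_[np.cross(Y,Z),Y,Z])
    return (M.inv().apply(np.array(target)-s["tcp_pos"])*1e3).round(1),np.degrees((M.inv()*G).as_rotvec()).round(2)
E
python3 - <<'E'
from h import *
C=[];I=[]
for nm in("scene","side"):
    c=cloud(nm).reshape(-1,3);i=np.load(nm+".npz")["im"].reshape(-1,3).astype(int)
    m=(c[:,0]>.38)&(c[:,0]<.68)&(c[:,1]>-.13)&(c[:,1]<.27)&np.isfinite(c).all(1)
    c,i=c[m],i[m]
    w=(c[:,2]>.005)&(c[:,2]<.026)&(i.min(1)>120)
    r=cv2.minAreaRect(c[w][:,:2].astype(np.float32)*1000);print(nm,"tray",r)
    g=(c[:,2]>.08)&(c[:,2]<.115)&(np.hypot(c[:,0]-.58,c[:,1]-.078)<.06)
    q=c[g];gi=i[g]
    a=np.radians(-7.5);X=np.array([np.cos(a),np.sin(a)]);Y=np.array([-X[1],X[0]])
    o=np.array([.568,.078]);lx=(q[:,:2]-o)@X;ly=(q[:,:2]-o)@Y
    h=np.histogram(lx*1e3,bins=np.arange(-15,60,3));print(list(zip(h[1],h[0])))
    for n,sel in(("grip",lx<.011),("lever",lx>.011)):
        print(n,sel.sum(),np.percentile(lx[sel],[2,50,98]).round(4),np.percentile(ly[sel],[2,50,98]).round(4),q[sel][:,2].max())
E
```

```text
scene tray ((529.5277709960938, 62.520050048828125), (238.83087158203125, 366.8212890625), 11.897724151611328)
[(np.int64(-15), np.int64(0)), (np.int64(-12), np.int64(0)), (np.int64(-9), np.int64(0)), (np.int64(-6), np.int64(23)), (np.int64(-3), np.int64(39)), (np.int64(0), np.int64(43)), (np.int64(3), np.int64(53)), (np.int64(6), np.int64(48)), (np.int64(9), np.int64(0)), (np.int64(12), np.int64(0)), (np.int64(15), np.int64(0)), (np.int64(18), np.int64(0)), (np.int64(21), np.int64(0)), (np.int64(24), np.int64(0)), (np.int64(27), np.int64(6)), (np.int64(30), np.int64(16)), (np.int64(33), np.int64(19)), (np.int64(36), np.int64(29)), (np.int64(39), np.int64(22)), (np.int64(42), np.int64(4)), (np.int64(45), np.int64(0)), (np.int64(48), np.int64(0)), (np.int64(51), np.int64(0)), (np.int64(54), np.int64(0))]
grip 206 [-0.0046  0.0028  0.007 ] [-0.0109  0.0065  0.0094] 0.11112919428978135
lever 96 [0.0281 0.0366 0.0421] [-0.011   0.0069  0.0088] 0.10924484838949011
side tray ((483.3792724609375, 64.35002136230469), (382.7497253417969, 232.28622436523438), 83.31887817382812)
[(np.int64(-15), np.int64(0)), (np.int64(-12), np.int64(0)), (np.int64(-9), np.int64(0)), (np.int64(-6), np.int64(100)), (np.int64(-3), np.int64(36)), (np.int64(0), np.int64(32)), (np.int64(3), np.int64(20)), (np.int64(6), np.int64(7)), (np.int64(9), np.int64(0)), (np.int64(12), np.int64(0)), (np.int64(15), np.int64(0)), (np.int64(18), np.int64(0)), (np.int64(21), np.int64(0)), (np.int64(24), np.int64(1)), (np.int64(27), np.int64(24)), (np.int64(30), np.int64(48)), (np.int64(33), np.int64(50)), (np.int64(36), np.int64(33)), (np.int64(39), np.int64(11)), (np.int64(42), np.int64(2)), (np.int64(45), np.int64(0)), (np.int64(48), np.int64(0)), (np.int64(51), np.int64(0)), (np.int64(54), np.int64(0))]
grip 195 [-0.0056 -0.0031  0.0061] [-0.0165 -0.0108  0.0032] 0.11070952572009018
lever 169 [0.028  0.0338 0.0409] [-0.016  -0.0076  0.0046] 0.10817049439274679
```

```bash
python3 - <<'E'
from h import *
print(plan([.577,.074,.39],-7.5)); print(imaging.camera_model("wrist")["T_tool_cam"])
E
```

```text
(array([-530.8, -312. ,   14.5]), array([-4.000e-02,  3.000e-02,  8.067e+01]))
[[ 4.86926646e-04 -9.56767742e-01 -2.90852628e-01  7.47453286e-02]
 [ 9.99999866e-01  5.17475853e-04 -2.81160359e-05  3.81086383e-04]
 [ 1.77409728e-04 -2.90852575e-01  9.56767865e-01  3.05761710e-02]
 [ 0.00000000e+00  0.00000000e+00  0.00000000e+00  1.00000000e+00]]
```

Emit:
servo_tool(deltas="-29.5 -17.3 1 0 0 4.5; -59 -34.7 2 0 0 9; -88.5 -52 3 0 0 13.5; -118 -69.3 4 0 0 18; -147.5 -86.7 5 0 0 22.5; -177 -104 5 0 0 27; -206.5 -121.3 6 0 0 31.5; -236 -138.7 7 0 0 36; -265.5 -156 8 0 0 40.5; -295 -173.3 8 0 0 45; -324.5 -190.7 8 0 0 49.5; -354 -208 8 0 0 54", grip=-1, squeeze=40)

```text
t: 1.15
tcp_pos: [0.4387, 0.2233, 0.3966]
tcp_rot: [-1.826, -2.557, 0.0]
force: [-0.6, -0.0, 0.2]
width: 0.0849
grip_force: 0.0
```

```bash
python3 - <<'E'
from h import *
print(plan([.577,.074,.39],-7.5)); print(observe()["t"])
E
```

```text
(array([-186.1,   82.3,    6.6]), array([-1.000e-02,  0.000e+00,  2.644e+01]))
1.15
```

Emit:
servo_tool(deltas="-30 13 1 0 0 4.5; -60 26 2 0 0 9; -90 40 3 0 0 13.5; -120 53 4 0 0 18; -150 66 5 0 0 22.5; -180 79 6 0 0 26.4; -184 81 6 0 0 26.4; -184 81 6 0 0 26.4")

```text
t: 1.82
tcp_pos: [0.5756, 0.0762, 0.3899]
tcp_rot: [-2.359, -2.074, 0.002]
force: [0.1, 0.5, -0.9]
width: 0.0852
grip_force: 0.0
```

```bash
python3 - <<'E'
from h import *
print(plan([.577,.074,.39],-7.5)); print(observe()["t"])
c,_=snap("wrist");cv2.imwrite("pics/w2.png",cv2.resize(c,(800,600)))
E
```

```text
(array([-2. ,  1.7, -0.1]), array([-0.07,  0.02,  0.15]))
1.8167
```

View pics/w2.png

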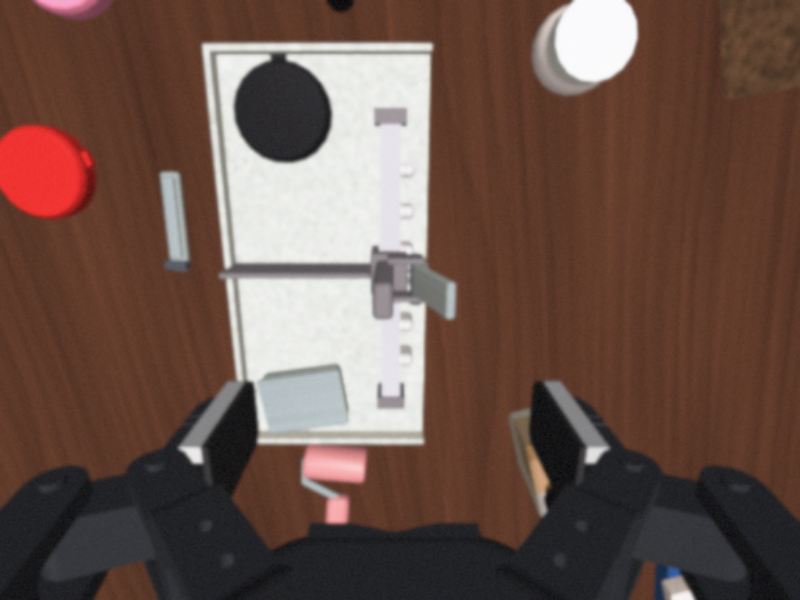

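The wrist view shows the rail upright from (391,108) to (391,400), the grip at about (383,290) and the lever tip at (447,300). The compact at (283,110) is toward the top of the picture, which is the +y end. I'll refine yaw and position from this depth image.

```bash
python3 - <<'E'
from h import *
k=.64
e=pts("wrist",np.array([[391,116],[391,398],[206,48],[430,48],[422,440],[283,110]])*k);print(e.round(4))
d=e[0]-e[1];print("rail dir yaw",np.degrees(np.arctan2(-d[0],d[1])),"far edge",np.degrees(np.arctan2(*(-(e[3]-e[4])[[0]]),(e[3]-e[4])[1])), "rail mid",(e[0]+e[1])/2)
c=cloud("wrist").reshape(-1,3)
a=np.radians(-7.5);X=np.array([np.cos(a),np.sin(a)]);Y=np.array([-X[1],X[0]]);o=np.array([.577,.074])
def f(lo,hi):
    q=c[(c[:,2]>lo)&(c[:,2]<hi)&(np.hypot(c[:,0]-.58,c[:,1]-.078)<.05)]
    l=(q[:,:2]-o)@np.c_[X,Y]*1e3
    for n,s in(("grip",l[:,0]<4),("lever",l[:,0]>4)):
        print(lo,n,s.sum(),np.percentile(l[s],[2,50,98],axis=0).round(1).tolist() if s.any() else "")
f(.105,.118);f(.085,.105)
for n in("scene","side"):
    pass
E
```

```text
[[ 0.5861  0.1768  0.0345]
 [ 0.5597 -0.0266  0.0343]
 [ 0.4714  0.235   0.021 ]
 [ 0.617   0.2162  0.0198]
 [ 0.5793 -0.0768  0.02  ]
 [ 0.5154  0.1904  0.0266]]
rail dir yaw -7.404193762203976 far edge -7.323518218723493 rail mid [0.57291423 0.07509052 0.03438998]
0.105 grip 321 [[-14.6, -10.4], [-8.4, 0.1], [-3.1, 9.8]]
0.105 lever 174 [[26.0, -10.9], [28.8, 0.0], [32.2, 9.7]]
0.085 grip 72 [[-14.4, 7.7], [-8.6, 9.8], [-3.2, 10.3]]
0.085 lever 234 [[18.9, -10.4], [22.7, 0.8], [27.2, 10.1]]
```

The grip point is confirmed at (0.577, 0.074), with yaw about -7.4°. Descending now.

Emit:
servo_tool(deltas="-1 1 20 0 0 0; -2 1.5 50 0 0 0; -2 1.5 80 0 0 0; -2 1.5 110 0 0 0; -2 1.5 130 0 0 0; -2 1.5 142 0 0 0; -2 1.5 142 0 0 0; -2 1.5 142 0 0 0")

```text
t: 2.53
tcp_pos: [0.576, 0.0761, 0.2494]
tcp_rot: [2.356, 2.078, 0.0]
force: [0.2, 0.2, 0.4]
width: 0.0852
grip_force: 0.0
```

```bash
python3 - <<'E'
from h import *
print(plan([.577,.074,.247],-7.4),observe()["force"])
E
```

```text
(array([-1.9,  1.3,  2.4]), array([ 0.02, -0.01,  0.23])) [0.22354335 0.23487107 0.3985808 ]
```

Emit:
servo_tool(deltas="-2 1.3 2 0 0 0.2; -2 1.3 2 0 0 0.2; -2 1.3 2 0 0 0.2")

```text
t: 2.78
tcp_pos: [0.5772, 0.0732, 0.2477]
tcp_rot: [2.36, 2.072, 0.002]
force: [-0.2, -1.5, 0.1]
width: 0.0855
grip_force: 0.0
```

Emit:
servo_tool(deltas="0 0 0 0 0 0; 0 0 0 0 0 0; 0 0 0 0 0 0; 0 0 0 0 0 0; 0 0 0 0 0 0; 0 0 0 0 0 0; 0 0 0 0 0 0; 0 0 0 0 0 0; 0 0 0 0 0 0; 0 0 0 0 0 0; 0 0 0 0 0 0; 0 0 0 0 0 0", grip=1, squeeze=40)

```text
t: 3.78
tcp_pos: [0.5773, 0.0733, 0.2477]
tcp_rot: [2.36, 2.072, 0.002]
force: [-1.3, 0.3, 8.5]
width: 0.0295
grip_force: 39.9
```

The opening is 29.5 mm, so the lever is fully squeezed. Sliding along +y, which is +x of the tool.

Emit:
servo_tool(deltas="3 0 0 0 0 0; 8 0 0 0 0 0; 14 0 0 0 0 0; 20 0 0 0 0 0; 26 0 0 0 0 0; 32 0 0 0 0 0; 38 0 0 0 0 0; 44 0 0 0 0 0; 50 0 0 0 0 0; 54 0 0 0 0 0; 56 0 0 0 0 0; 56 0 0 0 0 0")

```text
t: 4.78
tcp_pos: [0.5846, 0.1293, 0.2477]
tcp_rot: [2.36, 2.073, 0.003]
force: [-0.6, 1.3, 8.5]
width: 0.029
grip_force: 39.6
```

```bash
python3 - <<'E'
from h import *
s=observe();print(s["tcp_pos"],s["force"],s["width"])
a=np.radians(-7.4);X=np.array([np.cos(a),np.sin(a)]);Y=np.array([-X[1],X[0]])
print((s["tcp_pos"][:2]-[.5773,.0733])@np.c_[X,Y]*1e3)
c,_=snap("side");cv2.imwrite("pics/d.png",cv2.resize(c[120:300,200:440],(800,600)))
E
```

```text
[0.58456082 0.12931289 0.24773238] [-0.61786858  1.31256704  8.4885691 ] 0.02897617652536224
[-1.38669646e-02  5.64815282e+01]
```

View pics/d.png

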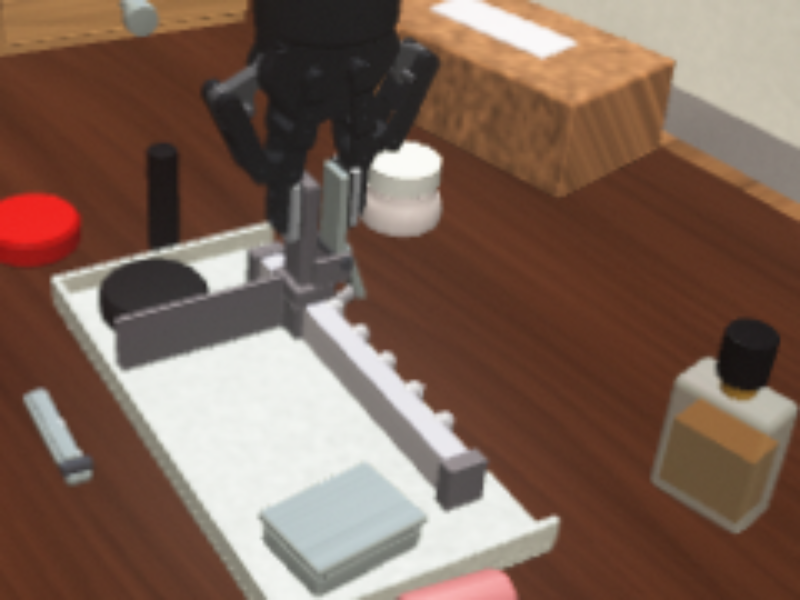

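The divider is at the last notch on the compact's side, with the lever held upright at about (335,210). The compact at (153,295) looks unmoved. Next I open the gripper, then lift.

Emit:
servo_tool(deltas="0 0 0 0 0 0; 0 0 0 0 0 0; 0 0 0 0 0 0; 0 0 0 0 0 0; 0 0 0 0 0 0; 0 0 0 0 0 0; 0 0 0 0 0 0; 0 0 0 0 0 0; 0 0 0 0 0 0; 0 0 0 0 0 0; 0 0 0 0 0 0; 0 0 0 0 0 0", grip=-1)

```text
t: 5.83
tcp_pos: [0.5843, 0.1288, 0.2467]
tcp_rot: [-2.361, -2.073, 0.0]
force: [0.5, 0.2, 0.5]
width: 0.0854
grip_force: 0.0
```

Emit:
servo_tool(deltas="0 0 -10 0 0 0; 0 0 -30 0 0 0; 0 0 -55 0 0 0; 0 0 -80 0 0 0; 0 0 -105 0 0 0; 0 0 -130 0 0 0; 0 0 -140 0 0 0; 0 0 -142 0 0 0; 0 0 -142 0 0 0")

```text
t: 6.58
tcp_pos: [0.5842, 0.1288, 0.3887]
tcp_rot: [2.361, 2.073, 0.0]
force: [0.5, -0.6, -0.0]
width: 0.0857
grip_force: 0.0
```

```bash
python3 - <<'E'
from h import *
c,_=snap("wrist");cv2.imwrite("pics/w3.png",cv2.resize(c,(800,600)))
c=cloud("wrist").reshape(-1,3)
a=np.radians(-7.4);X=np.array([np.cos(a),np.sin(a)]);Y=np.array([-X[1],X[0]]);o=np.array([.577,.074])
q=c[(c[:,2]>.105)&(c[:,2]<.118)&(np.hypot(c[:,0]-.585,c[:,1]-.13)<.05)]
l=(q[:,:2]-o)@np.c_[X,Y]*1e3
for s in(l[:,0]<4,l[:,0]>4): print(np.percentile(l[s],[2,50,98],axis=0).round(1).tolist())
E
```

```text
[[-14.1, 46.2], [-8.7, 56.6], [-3.5, 66.4]]
[[26.1, 45.7], [28.9, 56.6], [32.2, 66.2]]
```

View pics/w3.png

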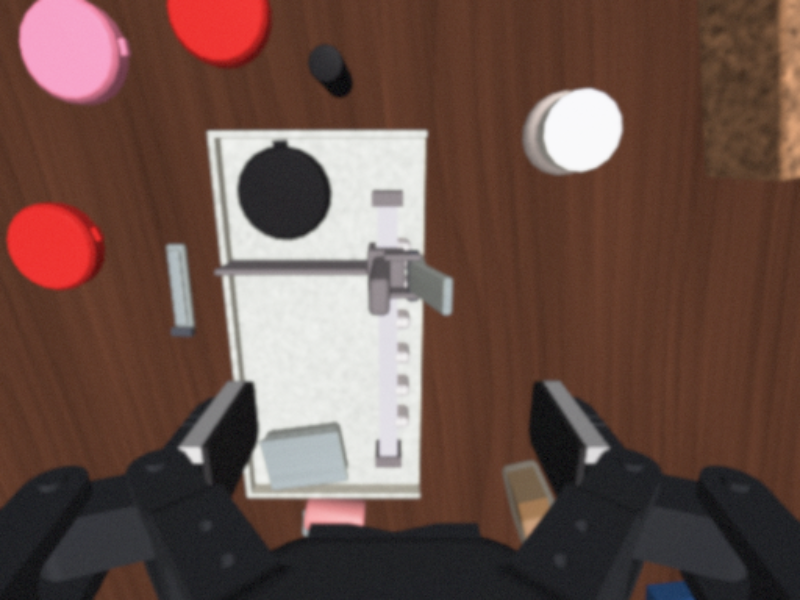

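The divider is 56.5 mm along and the lever tip at (447,297) leans out exactly as it did at rest. The compact at (284,193) hasn't been touched. Handing in.

```bash
python3 -c "
from rig import ticket
print(ticket.close_job())"
```

```text
the job is handed in; nothing more can be done
None
```

The divider is locked in the last notch on the compact's side (measured about 56.5 mm along the rail), the lever is back at rest, the compact looks undisturbed, and the job was handed in after about 7 s; no verdict was shown.

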